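# Pin the lap disc and snap the spindle cap on

### The job

Get the flat lap ready to run: drop the steel drive pin with the blue band end-down into the hole of the brass block on the grinding disc, so that it stands fully home on its own, and let go of it. Then press the red snap cap over the spindle stud in the middle of the disc until it clicks, and keep pressing after the force drops until the black spring seal under it is squeezed fully down. Finish while still holding the cap pressed down like that, without letting go, and leave the other things on the table where they are.

Things in the scene. Friction and masses are not known exactly. Their poses are not given: they have to be found in the camera images.
- pin_mid (a point): centre (half-way up, on the axis) of the loose steel drive pin: a round rod, 12 mm diameter, 80 mm long, with a 14 mm wide blue band round its top, 40 to 85 g. z axis along it, towards the blue end. At the start it stands upright in one of the rack's two sockets, foot 5 mm and top 85 mm above the table; 65 mm of it stand clear above the rack.
- stick_mid (a point): centre of a cream-white dressing stick of the same size (12 mm diameter, 80 mm long) that stands in the other socket of the rack; a bystander, leave it there
- rack: the fixed wooden rack, 130 x 44 x 20 mm; origin at the centre of its underside, x axis along its length, the line of the two sockets (15 mm diameter and depth, 35 mm either side of the middle). Pin and stick stand in them, in either order.
- pin_hole (a point): centre of the mouth of the round hole (15 mm diameter, 35 mm deep, slightly chamfered) in the brass block (36 x 36 mm) on the grinding disc, 80 mm above the table, 5 mm above the disc. z axis up, x axis outwards, away from the stud, which is 60 mm off. With the pin home, its centre is 5 mm above the mouth and 45 mm of it stand out.
- cap_mid (a point): centre (half-way up, on the axis) of the loose red snap cap, 50 to 100 g, 57 mm high: a cup of 52 mm diameter and 29 mm height, open below, with a round grip knob (26 mm diameter, 28 mm high, white top) in the middle of its top. The shoulder round the knob is 0.5 mm above this point, the foot 28.5 mm below. Inside the foot is a lip of 38 mm bore. At the start it stands upright on the table. z up.
- stud_base (a point): point on the stud's axis on the hub face in the middle of the disc, 78 mm above the table; z up. The fixed steel stud rises from here (31 mm diameter, tapering to 16 mm at its tip 27 mm up). Heights of the cap's centre above this point: 50 mm when its lip meets the spring noses, 39 mm or less once clicked on, 32 mm when fully home.
- nose_level (a point): point on the stud's axis at the level of its four brass spring noses, 18 mm above the hub face. They stick out to 42 mm diameter; the cap's lip pushes them in and they spring out above it with a click. That takes a push of about 10 N; then the force drops away and the noses even draw the cap down some mm; it rises again as the seal is squeezed.
- lap: the fixed flat lap: a round machine with a pan; origin under its centre on the table. The pan's rim (272 mm outside diameter) stands 100 mm above the table; the grinding disc in it is 210 mm across, its top 75 mm above the table. A switch box (height 60 mm) reaches 178 mm from the centre along its x axis, on which the pin hole also lies.
- seal (a joint): how far the black spring seal (a flat ring of 54 mm diameter round the stud's foot, its top 9.5 mm above the hub face when free) is squeezed down, in m: 0 free, 0.006 fully down (solid stop). Only the clicked-on cap squeezes it. Its spring pushes back with 1.5 N at 0 and 10.5 N at 0.006, and lifts the cap again if the push is taken away.
- brush: a bystander: a wooden-handled brush 190 mm long, lying on the table; leave it
- jar: a bystander: a grit jar of 64 mm diameter, 85 mm high; origin under its centre; leave it
- dish: a bystander: a dark slurry dish of 110 mm diameter, 40 mm high; origin under its centre; leave it
- pebble: a bystander: a blue-grey stone of 68 mm diameter, 32 mm high; origin under its centre; leave it
- mug: a bystander: a blue mug of 80 mm diameter, 90 mm high; origin under its centre; leave it

How it is judged:
By the outcome, as a careful person would: the job done as asked, in the order asked, and still so for the second after the job is handed in, while the arm keeps its last pose, push and grip.
It also fails if it takes over 72 s, if anything falls off the work surface, if the arm or the gripper's body presses on something with over 40 N, if the wrist force passes 120 N, or if a joint passes its speed limit or range.

### The arm

A 6-joint arm with a two-finger parallel gripper is mounted at the origin on the work surface. World frame = base frame: x ahead of the robot, y to its left, z up, the work surface at z = 0. Lengths are in m, angles in rad, forces in N, time in s.
With the tool pointing down it reaches from about 0.35 to 0.975 m from the base axis. Payload 4.9 kg.
Tool frame: the origin (TCP) lies between the finger pads; the fingertips stand 22 mm ahead of it and the grasp point (between the pads) lies 3 mm ahead of it; z points along the fingers, y is the line along which they close (so a half turn about z gives the same grasp; the last joint's range is limited). The gripper opens to 85 mm and grips with 20 to 120 N. Pads are 22 mm wide; open, the fingers measure 114 mm over their backs; the gripper's body (76 mm by 85 mm) begins 54 mm behind the grasp point. The pads swing forward as they close: fully open they stand 13 mm farther back than shut.
Start: joints at [-1.34, 0.053, 1.613, -0, 1.476, -0.119], TCP at [0.214, -0.587, 0.253] pointing down, gripper open.
Joint ranges: [-3.01, 3.01], [-1.01, 2.22], [0.06, 2.58], [-1.02, 4.17], [0.09, 2.62], [-3.14, 3.14]. Speed limits (rad/s): [2.57, 2.57, 3.14, 3.14, 3.14, 3.14].

### API

Orientations are given as a unit quaternion [w, x, y, z].
In Python, from plant import state, grab_frame, get_calibration, job_done, recognise, regions_of gives the robot as it stands.
- The arm moves only by the tool apply_moves, never from a script. Its argument "targets" is a list of rows, each an object with "translation": the shift along the tool's x, y, z normalised to -1 to 1, where 1 is 100 mm, a list of three; "twist": the turn about the tool's z normalised to -1 to 1, where 1 is 0.1 rad; "hand": the opening, from 0 (shut) to 1 (fully open). A call has 1 to 8 rows; each row shifts and turns the commanded pose from where the row before left it, along the tool's axes as they then stand; what a row does not reach is not made up. A row lasts 1/10 s, in which the tool goes at most 50 mm and 8.59 degrees, less where a joint would pass 70% of its speed; a pose out of reach is approached as far as the arm can. A call with a number of a shift or a turn outside -1 to 1 is refused whole. A call with a gripper value outside its range is refused whole. The fingers move at their own pace and stop on an object; the grip force is fixed at half the most. Time passes only in rows, so rows that do not move let the fingers close. It gives the time, the measured TCP pose, the force, the opening and the grip force at its end, in the units of the state.
- state(): the state, without advancing time (a new reading comes with each control period).
- grab_frame(name): name is "scene" or "top" or "wrist"; returns the picture (400x640x3 uint8, red, green, blue); there is no depth.
- get_calibration(name): a dict with "camera_matrix" (3x3 intrinsics, pixels), "pose" (4x4, takes a point from camera to world coordinates). Camera axes: x right, y up, looking along -z (the intrinsics and any distortion apply to the point x, -y, -z); pixel columns grow to the right and rows downward; lengths in m; the calibration is good to about 2 mm. A picture is of the moment at which its call begins: read the wrist's pose just before it. get_calibration takes no time and is no camera call; for the wrist camera it gives the pose at the moment of the call.
- job_done(): hands the job in; it is judged then, once.
Trained networks look in the newest picture that a camera, given by its name, has taken for a name from the list of things; names that differ only in an ending like _2 or _b are one class to them, and where a whole thing is asked for, a point or a joint stands for the part that bears it (a point fixed in the world has none). Each returns a list of dicts, best first, with "score" (0 to 1); they miss things now and then, are a little off and sometimes report something else, mostly with a low value. They report only what shows in the picture. A call takes as long as a camera call.
- recognise(camera, query): "point" ([x, y, z] in m, in world coordinates, good to about 4 mm: the middle of the surface that is visible of it).
- regions_of(camera, query): "pixels" (400x640 bool, what is visible of it).
The state is a dict: "time": time; "joint_pos": joint angles; "joint_vel": joint speeds; "joint_efforts": joint torques, N m; "tool_pos": TCP position; "tool_rot": TCP orientation; "contact_force": force on the tool from outside, world axes, zero at the start; "ft_torque": the same for the moment, N m; "gripper_width": opening from 0.0 (shut) to 1.0 (fully open); "grasp_force": force on a finger pad.
Only numpy, scipy, OpenCV 4.12 (cv2) and the standard library are available. Lean on these libraries where they do the work, as an engineer would, in place of code of your own. Each camera call takes 0.05 s, during which the arm holds its last target. There are 200 camera calls.

## Working session

There is one attempt and no reset: what is moved stays moved. The work goes in short steps, Python scripts to look and compute and a tool call to move; the robot and the scene stay as the last step left them, time stands still between calls to the robot, and variables do not carry over. Pictures are saved under pics/ and viewed, at most 10 in all, crops included, and the job is handed in when it is done.

Besides the shell and the picture viewer there is one more tool, called after "Request:" as a command line: name --argument value ..., lists and objects as JSON in quotes. apply_moves: Moves the arm, as the interface text tells. Its arguments: {"type":"object","properties":{"targets":{"type":"array"}},"required":["targets"]}

```bash
mkdir -p pics; ls; python3 - <<'E'
from plant import *
import cv2,numpy as np
s=state();print(s)
for c in("scene","top"):
    im=grab_frame(c);cv2.imwrite(f"pics/{c}0.png",im[:,:,::-1])
    k=get_calibration(c);print(c,k["camera_matrix"],np.round(k["pose"],3))
    for q in("pin_mid","stick_mid","rack","cap_mid","lap","pin_hole","stud_base","seal","brush","jar","dish","pebble","mug"):
        try:
            r=recognise(c,q);print(q,[(np.round(a["point"],3),round(a["score"],2)) for a in r[:2]])
        except Exception as e: print(q,e)
print(state()["time"])
E
```

```text
pics
{'time': 0.0, 'joint_pos': array([-1.33999337e+00,  5.33478120e-02,  1.61431670e+00,  3.20136447e-05,
        1.47598588e+00, -1.18979686e-01]), 'joint_vel': array([-1.05442116e-04, -1.17328713e-03, -2.67620361e-03,  9.13493372e-05,
        1.40512995e-03,  2.66781981e-04]), 'joint_efforts': array([-1.48483417e-03, -3.93678546e+01, -3.70178175e+01, -2.06698837e-04,
        7.05939470e-03,  6.99584710e-07]), 'tool_pos': array([ 0.2140693 , -0.58657569,  0.25205502]), 'tool_rot': array([-1.02814735e-03,  9.84745200e-01,  1.73999519e-01, -4.15870756e-05]), 'contact_force': array([-0.25106329, -0.6317246 ,  0.72277769]), 'ft_torque': array([-0.01692143, -0.01144944, -0.02245943]), 'grasp_force': 0.0, 'gripper_width': 1.0017336881641008}
scene [[374.19841986   0.         323.96541082]
 [  0.         374.19841986 199.37418717]
 [  0.           0.           1.        ]] [[-0.654 -0.457  0.603  1.108]
 [ 0.757 -0.404  0.514  0.526]
 [ 0.009  0.793  0.609  0.694]
 [ 0.     0.     0.     1.   ]]
pin_mid [(array([0.451, 0.353, 0.058]), 0.6)]
stick_mid [(array([0.516, 0.333, 0.056]), 0.49),
[... 869 characters left out ...]
array([0.51 , 0.324, 0.065]), 0.52), (array([0.478, 0.334, 0.018]), 0.36)]
rack [(array([0.477, 0.334, 0.019]), 0.67)]
cap_mid [(array([ 0.412, -0.348,  0.025]), 0.51)]
lap [(array([0.559, 0.01 , 0.075]), 0.63)]
pin_hole [(array([0.564, 0.011, 0.077]), 0.72)]
stud_base [(array([0.559, 0.008, 0.072]), 0.86)]
seal [(array([0.551, 0.015, 0.09 ]), 0.6), (array([0.563, 0.01 , 0.074]), 0.38)]
brush [(array([0.535, 0.477, 0.018]), 0.9)]
jar [(array([ 0.605, -0.35 ,  0.086]), 0.6)]
dish [(array([0.669, 0.325, 0.023]), 0.84), (array([0.558, 0.005, 0.073]), 0.59)]
pebble [(array([ 0.368, -0.147,  0.026]), 0.85), (array([ 0.734, -0.314,  0.053]), 0.16)]
mug [(array([ 0.736, -0.315,  0.054]), 0.88)]
1.4
```

View pics/scene0.png

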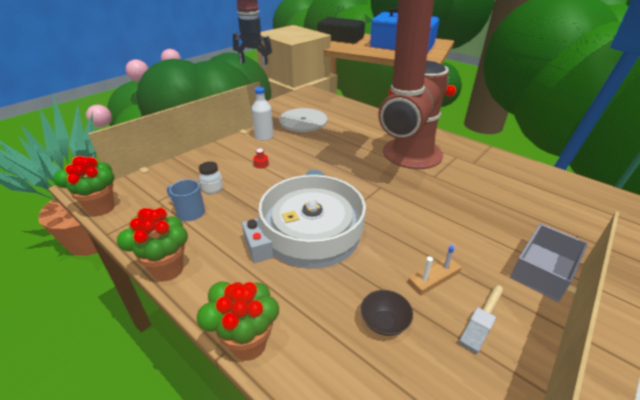

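View pics/top0.png

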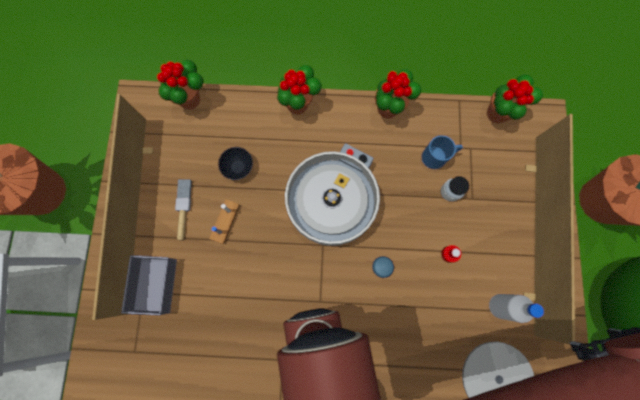

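The scene view shows the blue-banded pin at (450,248), the white stick at (428,263), the cap at (261,158), the stud at (312,208) and the hole at (290,216). In the top view the pin is at (213,231), the stick (224,206), the hole (342,181), the stud (332,198) and the cap (452,254).

```bash
cat > h.py <<'E'
from plant import *
import cv2,numpy as np
from scipy.spatial.transform import Rotation as R
def rot(s): return R.from_quat(np.roll(s["tool_rot"],-1)).as_matrix()
def ray(k,u,v,z):
    K=k["camera_matrix"];P=k["pose"]
    d=P[:3,:3]@np.array([(u-K[0,2])/K[0,0],-(v-K[1,2])/K[1,1],-1])
    o=P[:3,3];return o+d*(z-o[2])/d[2]
def proj(k,p):
    q=k["pose"][:3,:3].T@(np.array(p)-k["pose"][:3,3]);q=np.array([q[0],-q[1],-q[2]])
    q=k["camera_matrix"]@q;return q[:2]/q[2]
def go(p,yaw=None):
    "print tool-frame delta (units) to TCP p; yaw = wanted world angle of tool y axis (mod pi)"
    s=state();M=rot(s);d=M.T@(np.array(p)-s["tool_pos"])
    a=np.arctan2(M[1,1],M[0,1])
    print("delta units",np.round(d/0.1,3),"tool y yaw",round(a,4),"tcp",np.round(s["tool_pos"],4),"j6",round(s["joint_pos"][5],3))
    if yaw is not None:
        e=(yaw-a+np.pi/2)%np.pi-np.pi/2; print("twist units",round(-e/0.1,3))
E
python3 - <<'E'
from h import *
z={"pin":.078,"stick":.083,"hole":.08,"stud":.105,"cap":.055}
px={"scene":dict(pin=(450,248),stick=(428,261),hole=(290,216),stud=(312,206),cap=(261,153)),
"top":dict(pin=(213,231),stick=(224,206),hole=(342,181),stud=(331,197),cap=(455,253))}
for c in px:
    k=get_calibration(c)
    for n,(u,v) in px[c].items(): print(c,n,np.round(ray(k,u,v,z[n]),3))
k=get_calibration("wrist");s=state();print(k["camera_matrix"],np.round(rot(s).T@k["pose"][:3,:3],3),rot(s).T@(k["pose"][:3,3]-s["tool_pos"]))
go((.45,.32,.25))
E
```

```text
scene pin [0.444 0.346 0.078]
scene stick [0.519 0.329 0.083]
scene hole [ 0.609 -0.012  0.08 ]
scene stud [0.565 0.024 0.105]
scene cap [ 0.422 -0.337  0.055]
top pin [0.44  0.351 0.078]
top stick [0.514 0.325 0.083]
top hole [ 0.607 -0.015  0.08 ]
top stud [0.551 0.016 0.105]
top cap [ 0.414 -0.352  0.055]
[[329.05762917   0.         320.67679392]
 [  0.         329.05762917 201.55405111]
 [  0.           0.           1.        ]] [[ 0.     0.963  0.269]
 [ 1.    -0.    -0.001]
 [-0.001  0.269 -0.963]] [ 0.06765791  0.00046681 -0.12085344]
delta units [ 5.324 -7.714  0.033] tool y yaw -1.221 tcp [ 0.2142 -0.5871  0.2533] j6 -0.119
```

Request:
apply_moves --targets '[{"translation": [0,0,-0.45],"twist": 0,"hand": 1},{"translation": [0,0,-0.45],"twist": 0,"hand": 1},{"translation": [0.43,-0.25,0],"twist": 0,"hand": 1},{"translation": [0.43,-0.25,0],"twist": 0,"hand": 1},{"translation": [0.43,-0.25,0],"twist": 0,"hand": 1},{"translation": [0.43,-0.25,0],"twist": 0,"hand": 1},{"translation": [0.43,-0.25,0],"twist": 0,"hand": 1},{"translation": [0.43,-0.25,0],"twist": 0,"hand": 1}]'

```text
time: 2.2
tool_pos: [0.4061, -0.3561, 0.3436]
tool_rot: [0.0, 0.985, 0.174, 0.0]
contact_force: [1.4, -0.9, -1.1]
gripper_width: 0.997
grasp_force: 0.0
```

```bash
cat >> h.py <<'E'
def look(name):
    s=state();k=get_calibration("wrist");im=grab_frame("wrist");cv2.imwrite(f"pics/{name}.png",im[:,:,::-1]);np.savez(f"pics/{name}.npz",K=k["camera_matrix"],P=k["pose"])
    return k
def seg(q,z,k,top=1):
    for a in regions_of("wrist",q)[:top]:
        v,u=np.nonzero(a["pixels"]);print(q,round(a["score"],2),"px",u.mean().round(1),v.mean().round(1),"bbox",u.min(),u.max(),v.min(),v.max(),"ray",np.round(ray(k,(u.min()+u.max())/2,(v.min()+v.max())/2,z),4))
    r=recognise("wrist",q); print([(np.round(a["point"],3),round(a["score"],2)) for a in r[:2]])
E
python3 - <<'E'
from h import *
k=look("w1");seg("cap_mid",.03,k)
go((.50,.02,.33))
E
```

```text
cap_mid 0.87 px 320.3 154.4 bbox 300 340 133 174 ray [ 0.4178 -0.3521  0.03  ]
[(array([ 0.419, -0.353,  0.032]), 0.75)]
delta units [ 2.181 -3.199  0.135] tool y yaw -1.216 tcp [ 0.4067 -0.3558  0.3436] j6 0.36
```

View pics/w1.png

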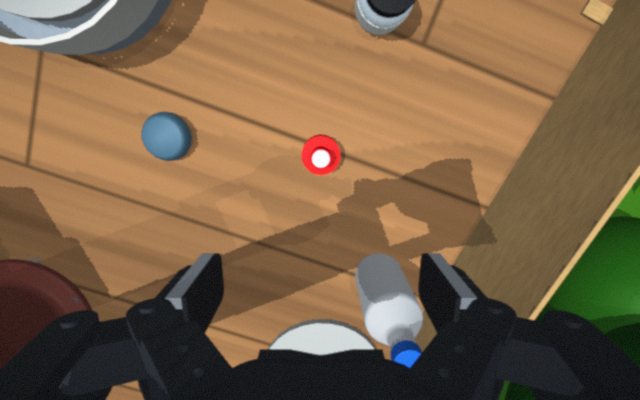

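The wrist view shows the red cap with its white top at (321,158), the pebble at (166,136) and the bottle at (390,300). Nothing is close to the cap.

Request:
apply_moves --targets '[{"translation": [0.27,-0.4,0],"twist": 0,"hand": 1},{"translation": [0.27,-0.4,0],"twist": 0,"hand": 1},{"translation": [0.27,-0.4,0],"twist": 0,"hand": 1},{"translation": [0.27,-0.4,0],"twist": 0,"hand": 1},{"translation": [0.27,-0.4,0],"twist": 0,"hand": 1},{"translation": [0.27,-0.4,0],"twist": 0,"hand": 1},{"translation": [0.27,-0.4,0],"twist": 0,"hand": 1},{"translation": [0.27,-0.4,0],"twist": 0,"hand": 1}]'

```text
time: 3.15
tool_pos: [0.4987, 0.0174, 0.3436]
tool_rot: [0.0, 0.985, 0.173, 0.0]
contact_force: [1.3, 0.5, 0.5]
gripper_width: 1.002
grasp_force: 0.0
```

```bash
python3 - <<'E'
from h import *
k=look("w2")
for q,z in (("pin_hole",.08),("stud_base",.1),("seal",.087),("lap",.1)): seg(q,z,k,2)
go((.42,.33,.30),1.30)
E
```

```text
pin_hole 0.68 px 345.2 112.0 bbox 216 480 0 241 ray [0.5624 0.0062 0.08  ]
pin_hole 0.47 px 529.8 294.6 bbox 506 554 274 316 ray [ 0.4359 -0.3003  0.08  ]
[(array([0.568, 0.011, 0.076]), 0.94)]
stud_base 0.66 px 345.2 112.2 bbox 216 481 0 241 ray [0.5626 0.0075 0.1   ]
[(array([0.569, 0.007, 0.078]), 0.89)]
seal 0.62 px 340.3 123.7 bbox 318 364 100 148 ray [0.5562 0.0128 0.087 ]
[(array([0.515, 0.322, 0.06 ]), 0.48), (array([ 0.423, -0.338,  0.029]), 0.31)]
lap 0.72 px 345.2 112.0 bbox 216 480 0 241 ray [0.5624 0.008  0.1   ]
lap 0.23 px 529.7 294.6 bbox 506 554 274 316 ray [ 0.4425 -0.2826  0.1   ]
[(array([0.566, 0.013, 0.08 ]), 0.7)]
delta units [ 0.333 -3.226  0.432] tool y yaw -1.2238 tcp [0.4984 0.0153 0.3433] j6 1.105
twist units 6.178
```

View pics/w2.png

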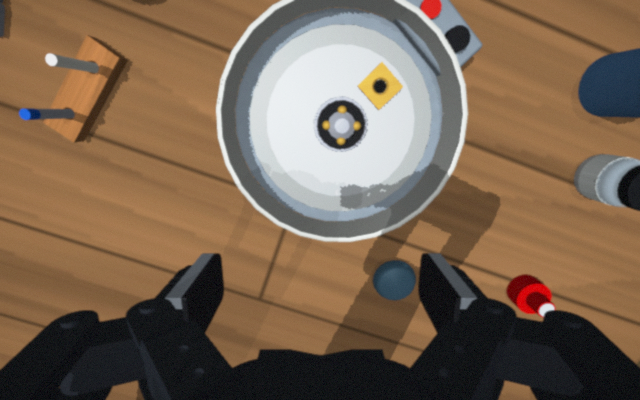

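Seen from the wrist: the stud at (341,125.5), the hole at (380,86), and the lap clearly visible. The stick top is at (51,60) and the pin's blue top at (25,113).

Request:
apply_moves --targets '[{"translation": [0.04,-0.4,0],"twist": 0,"hand": 1},{"translation": [0.04,-0.4,0],"twist": 0,"hand": 1},{"translation": [0.04,-0.4,0],"twist": 0,"hand": 1},{"translation": [0.04,-0.4,0],"twist": 0,"hand": 1},{"translation": [0.04,-0.4,0],"twist": 0,"hand": 1},{"translation": [0.04,-0.4,0],"twist": 0,"hand": 1},{"translation": [0.04,-0.4,0],"twist": 0,"hand": 1},{"translation": [0.04,-0.4,0],"twist": 0,"hand": 1}]'

```text
time: 4.4
tool_pos: [0.4188, 0.3289, 0.3435]
tool_rot: [0.0, 0.985, 0.173, 0.0]
contact_force: [0.5, -0.8, -0.5]
gripper_width: 1.0
grasp_force: 0.0
```

Request:
apply_moves --targets '[{"translation": [0,0,0.1],"twist": 1,"hand": 1},{"translation": [0,0,0.1],"twist": 1,"hand": 1},{"translation": [0,0,0.1],"twist": 1,"hand": 1},{"translation": [0,0,0.1],"twist": 1,"hand": 1},{"translation": [0,0,0],"twist": 1,"hand": 1},{"translation": [0,0,0],"twist": 1,"hand": 1},{"translation": [0,0,0],"twist": 0.2,"hand": 1},{"translation": [0,0,0],"twist": 0,"hand": 1}]'

```text
time: 5.2
tool_pos: [0.4193, 0.3278, 0.3034]
tool_rot: [-0.0, 0.991, -0.135, 0.0]
contact_force: [-0.8, 0.7, 0.4]
gripper_width: 1.007
grasp_force: 0.0
```

```bash
python3 - <<'E'
from h import *
d=np.load("pics/w2.npz");k2={"camera_matrix":d["K"],"pose":d["P"]}
d=np.load("pics/w1.npz");k1={"camera_matrix":d["K"],"pose":d["P"]}
print("stud",ray(k2,341,125.5,.096),"hole",ray(k2,380,86,.08),"cap",ray(k1,321,158,.057))
k=look("w3");seg("pin_mid",.08,k,2);seg("stick_mid",.08,k);seg("rack",.02,k)
go((.44,.35,.30),1.30)
E
```

```text
stud [0.55488014 0.01291689 0.096     ] hole [ 0.6090375  -0.01359395  0.08      ] cap [ 0.41621711 -0.35403816  0.057     ]
pin_mid 0.56 px 296.1 154.1 bbox 289 303 145 163 ray [0.4489 0.3454 0.08  ]
[(array([0.446, 0.342, 0.083]), 0.58)]
stick_mid 0.57 px 295.6 87.1 bbox 287 304 79 95 ray [0.5125 0.327  0.08  ]
[(array([0.512, 0.324, 0.085]), 0.46)]
rack 0.93 px 298.7 116.4 bbox 280 317 62 174 ray [0.4829 0.3367 0.02  ]
[(array([0.486, 0.335, 0.021]), 0.81)]
delta units [ 0.147 -0.264  0.034] tool y yaw -1.8406 tcp [0.4188 0.3284 0.3034] j6 2.366
twist units 0.01
```

View pics/w3.png

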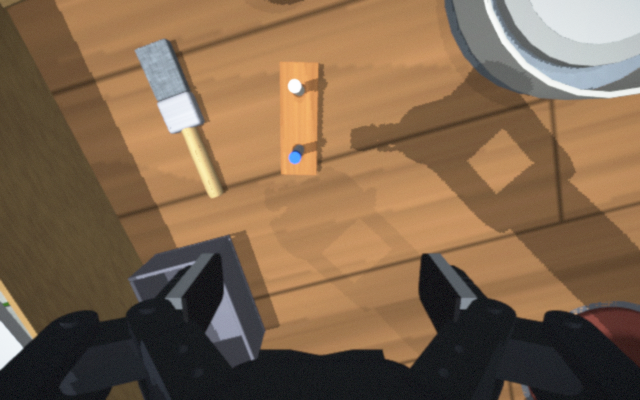

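The wrist view shows the rack upright in the picture, with the pin's blue top at (296,155) and the white stick at (296,87). The bin's corner at (232,235) is clear of the fingers.

Request:
apply_moves --targets '[{"translation": [0.25,-0.24,0],"twist": 0,"hand": 1},{"translation": [0,0,0.4],"twist": 0,"hand": 1},{"translation": [0,0,0.4],"twist": 0,"hand": 1},{"translation": [0,0,0],"twist": 0,"hand": 1},{"translation": [0,0,0],"twist": 0,"hand": 1}]'

```text
time: 6.05
tool_pos: [0.449, 0.3448, 0.2232]
tool_rot: [0.001, 0.991, -0.135, -0.001]
contact_force: [0.5, 0.2, 1.2]
gripper_width: 1.001
grasp_force: 0.0
```

```bash
python3 - <<'E'
from h import *
k=look("w4");seg("pin_mid",.08,k,2);seg("rack",.02,k)
im=cv2.imread("pics/w4.png");h=cv2.cvtColor(im,cv2.COLOR_BGR2HSV)
m=cv2.inRange(h,(105,120,60),(130,255,255))
n,l,st,c=cv2.connectedComponentsWithStats(m)
for i in range(1,n):
    if st[i,4]>25:print(st[i],c[i],ray(k,*c[i],.082))
go((.449,.345,.10),1.30)
cv2.imwrite("pics/w4c.png",cv2.resize(im[20:270,180:480],None,fx=2,fy=2))
E
```

```text
pin_mid 0.95 px 317.0 192.7 bbox 310 324 177 207 ray [0.452  0.3461 0.08  ]
pin_mid 0.44 px 578.5 52.5 bbox 498 639 0 123 ray [0.4985 0.1385 0.08  ]
[(array([0.451, 0.346, 0.083]), 0.88)]
rack 0.77 px 318.1 140.9 bbox 295 343 76 212 ray [0.4837 0.3357 0.02  ]
[]
[310 190  14  18 201] [316.88059701 198.56218905] [0.44717995 0.34750002 0.082     ]
delta units [-0.016  0.013  1.262] tool y yaw -1.8409 tcp [0.4503 0.3455 0.2262] j6 2.364
twist units 0.007
```

View pics/w4c.png

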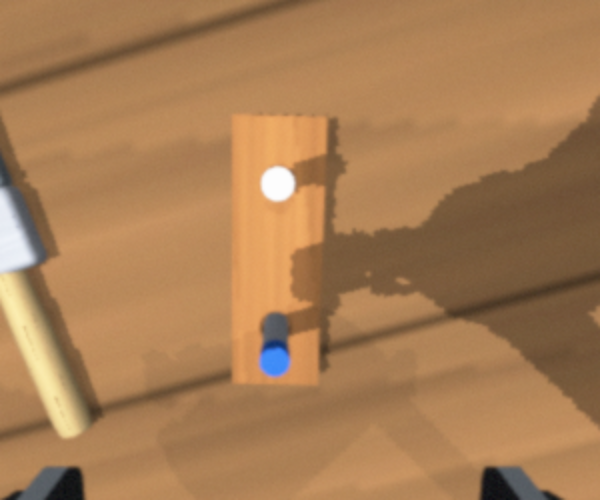

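Request:
apply_moves --targets '[{"translation": [-0.03,-0.02,0.38],"twist": 0,"hand": 0.6},{"translation": [0,0,0.38],"twist": 0,"hand": 0.6},{"translation": [0,0,0.38],"twist": 0,"hand": 0.6},{"translation": [0,0,0.39],"twist": 0,"hand": 0.6},{"translation": [0,0,0],"twist": 0,"hand": 0.6},{"translation": [0,0,0],"twist": 0,"hand": 0.3},{"translation": [0,0,0],"twist": 0,"hand": 0.3},{"translation": [0,0,0],"twist": 0,"hand": 0.3}]'

```text
time: 7.1
tool_pos: [0.4489, 0.3488, 0.0736]
tool_rot: [-0.002, 0.991, -0.135, 0.002]
contact_force: [-0.3, -0.2, 0.4]
gripper_width: 0.296
grasp_force: 0.0
```

Request:
apply_moves --targets '[{"translation": [0,0,0],"twist": 0,"hand": 0},{"translation": [0,0,0],"twist": 0,"hand": 0},{"translation": [0,0,0],"twist": 0,"hand": 0},{"translation": [0,0,0],"twist": 0,"hand": 0},{"translation": [0,0,0],"twist": 0,"hand": 0},{"translation": [0,0,0],"twist": 0,"hand": 0},{"translation": [0,0,0],"twist": 0,"hand": 0},{"translation": [0,0,0],"twist": 0,"hand": 0}]'

```text
time: 7.9
tool_pos: [0.4483, 0.3483, 0.0727]
tool_rot: [-0.001, 0.991, -0.135, 0.001]
contact_force: [-0.7, -0.3, 6.7]
gripper_width: 0.121
grasp_force: 58.4
```

Request:
apply_moves --targets '[{"translation": [0,0,-0.15],"twist": 0,"hand": 0},{"translation": [0,0,-0.25],"twist": 0,"hand": 0},{"translation": [0,0,-0.4],"twist": 0,"hand": 0},{"translation": [0,0,-0.4],"twist": 0,"hand": 0},{"translation": [0,0,-0.4],"twist": 0,"hand": 0},{"translation": [0,0,-0.4],"twist": 0,"hand": 0},{"translation": [0,0,0],"twist": 0,"hand": 0},{"translation": [0,0,0],"twist": 0,"hand": 0}]'

```text
time: 8.7
tool_pos: [0.4473, 0.3479, 0.2726]
tool_rot: [-0.001, 0.991, -0.135, 0.001]
contact_force: [0.0, 0.4, -1.0]
gripper_width: 0.117
grasp_force: 58.7
```

```bash
python3 - <<'E'
from h import *
s=state();print(s["gripper_width"],s["contact_force"])
go((.609,-.0136,.27),1.115)
E
```

```text
0.11736334355649256 [ 0.03316534  0.37911448 -1.02281574]
delta units [2.523 3.052 0.024] tool y yaw -1.8409 tcp [0.4473 0.3479 0.2726] j6 2.371
twist units 1.857
```

Request:
apply_moves --targets '[{"translation": [0.28,0.34,0],"twist": 0,"hand": 0},{"translation": [0.32,0.38,0],"twist": 0,"hand": 0},{"translation": [0.32,0.38,0],"twist": 0,"hand": 0},{"translation": [0.32,0.38,0],"twist": 0,"hand": 0},{"translation": [0.32,0.38,0],"twist": 0,"hand": 0},{"translation": [0.32,0.38,0],"twist": 0,"hand": 0},{"translation": [0.32,0.38,0],"twist": 0,"hand": 0},{"translation": [0.32,0.43,0],"twist": 0,"hand": 0}]'

```text
time: 9.5
tool_pos: [0.6065, -0.012, 0.2679]
tool_rot: [-0.0, 0.991, -0.135, -0.002]
contact_force: [-0.2, 1.5, -0.7]
gripper_width: 0.122
grasp_force: 58.7
```

Request:
apply_moves --targets '[{"translation": [0,0,0],"twist": 0.95,"hand": 0},{"translation": [0,0,0],"twist": 0.9,"hand": 0},{"translation": [0,0,0],"twist": 0,"hand": 0},{"translation": [0,0,0],"twist": 0,"hand": 0}]'

```text
time: 9.9
tool_pos: [0.6063, -0.01, 0.2687]
tool_rot: [0.0, 0.974, -0.225, -0.001]
contact_force: [-0.3, 0.6, -0.5]
gripper_width: 0.122
grasp_force: 58.8
```

```bash
python3 - <<'E'
from h import *
k=look("w5");seg("pin_mid",.08,k,2);seg("seal",.087,k,2)
s=state();M=rot(s)
for t in(.022,-.022,.068,-.015): 
    p=s["tool_pos"]+M@[0,0,t];print(t,proj(k,p))
print("hole proj",proj(k,(.609,-.0136,.08)),"stud",proj(k,(.5549,.0129,.096)))
go((.609,-.0136,.2),1.115)
E
```

```text
pin_mid 0.8 px 320.6 272.8 bbox 307 335 221 318 ray [0.5233 0.0289 0.08  ]
pin_mid 0.26 px 321.3 187.1 bbox 179 464 50 354 ray [ 0.5885 -0.0033  0.08  ]
[(array([ 0.61 , -0.015,  0.275]), 0.65)]
seal 0.7 px 321.3 225.6 bbox 296 348 213 241 ray [0.5673 0.0065 0.087 ]
seal 0.66 px 632.5 188.6 bbox 623 639 169 206 ray [ 0.4752 -0.2731  0.087 ]
[(array([0.568, 0.001, 0.089]), 0.97)]
0.022 [318.1076187  259.66950052]
-0.022 [317.28349212 316.65078421]
0.068 [318.5932193  226.09438513]
-0.015 [317.45396677 304.86392429]
hole proj [321.78935082 178.979541  ] stud [321.6353493  243.91465667]
delta units [0.035 0.025 0.702] tool y yaw -2.0248 tcp [ 0.6069 -0.0098  0.2702] j6 1.886
twist units 0.018
```

View pics/w5.png

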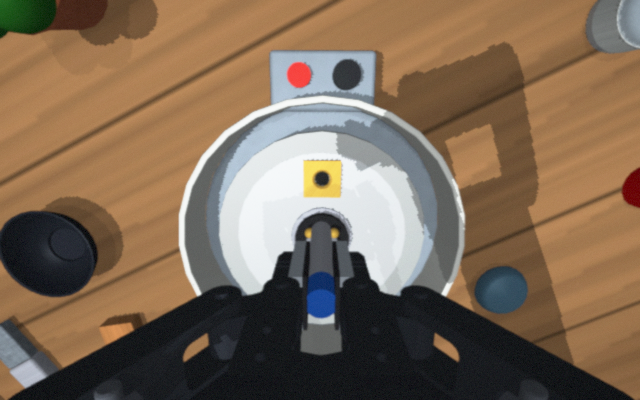

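The hole is at (321.5,179), matching its projection. The pin hangs in line with it at u≈321, with its blue top at (321,302) and its foot near row 222.

```bash
python3 - <<'E'
from h import *
im=cv2.imread("pics/w5.png")
for v in range(206,334,3): print(v,im[v,321], end=" ; ")
print()
for v in (226,232,238,244): print(v,[int(x) for x in im[v,302:342].mean(1)])
h=cv2.cvtColor(im,cv2.COLOR_BGR2HSV);m=cv2.inRange(h,(105,120,40),(130,255,255))[260:330,295:350]
v,u=np.nonzero(m);print("blue",u.min()+295,u.max()+295,v.min()+260,v.max()+260)
g=im[160:200,300:345].astype(int).mean(2);v,u=np.nonzero(g<70);print("hole",u.min()+300,u.max()+300,v.min()+160,v.max()+160,u.mean()+300,v.mean()+160)
E
```

```text
206 [227 225 220] ; 209 [223 212 207] ; 212 [150 141 137] ; 215 [40 36 38] ; 218 [45 43 41] ; 221 [71 64 65] ; 224 [88 82 80] ; 227 [91 84 78] ; 230 [92 85 85] ; 233 [92 86 84] ; 236 [88 81 79] ; 239 [90 86 82] ; 242 [89 85 83] ; 245 [90 84 82] ; 248 [90 84 82] ; 251 [92 86 85] ; 254 [88 84 80] ; 257 [88 83 81] ; 260 [89 85 81] ; 263 [88 84 80] ; 266 [90 86 84] ; 269 [92 86 83] ; 272 [96 50 28] ; 275 [99 45 17] ; 278 [101  48  18] ; 281 [98 45 15] ; 284 [101  47  19] ; 287 [98 48 15] ; 290 [145  68  19] ; 293 [151  72  24] ; 296 [152  70  20] ; 299 [154  73  31] ; 302 [154  75  30] ; 305 [153  73  31] ; 308 [151  71  26] ; 311 [150  70  23] ; 314 [152  68  22] ; 317 [159  95  69] ; 320 [206 206 198] ; 323 [191 191 183] ; 326 [101 105 101] ; 329 [100  98  97] ; 332 [97 98 95] ; 
226 [44, 43, 43, 43, 44, 40, 36, 33, 33, 42, 64, 75, 81, 81, 82, 84, 84, 85, 86, 86, 84, 82, 79, 81, 81, 82, 81, 75, 54, 32, 26, 25, 29, 29, 27, 29, 28, 33, 33, 38]
232 [48, 44, 77, 113, 137, 143, 151, 153, 143, 109, 84, 83, 82, 84, 82, 82, 85, 86, 83, 84, 83, 83, 82, 83, 81, 79, 77, 83, 93, 121, 144, 153, 148, 140, 127, 112, 85, 58, 41, 43]
238 [47, 39, 44, 56, 92, 129, 150, 154, 135, 104, 86, 82, 84, 84, 85, 84, 85, 88, 86, 86, 85, 82, 83, 83, 85, 80, 80, 82, 83, 104, 134, 146, 145, 134, 104, 64, 33, 27, 36, 43]
244 [90, 89, 85, 73, 48, 23, 26, 38, 69, 76, 81, 85, 85, 82, 84, 83, 84, 87, 84, 86, 85, 84, 83, 82, 81, 84, 80, 80, 82, 76, 52, 23, 21, 37, 65, 82, 92, 91, 88, 91]
blue 306 335 272 317
hole 316 327 172 184 321.609022556391 178.21804511278197
```

```bash
cat > fit.py <<'E'
from h import *
from scipy.optimize import least_squares
a=np.arctan2(.269,.963); c,s_=np.cos(a),np.sin(a)
Rm=np.array([[0,.963,.269],[1,0,0],[0,.269,-.963]]) # cam->tool
K=np.array([[329.06,0,320.68],[0,329.06,201.55],[0,0,1]])
def pr(p): # tool-aligned, cam origin
    q=Rm.T@p; return np.array([K[0,2]+K[0,0]*q[0]/-q[2],K[1,2]+K[1,1]*-q[1]/-q[2]])
def inv(u,v,depth):
    d=Rm@np.array([(u-K[0,2])/K[0,0],-(v-K[1,2])/K[1,1],-1]);return d*depth/d[2]
E
python3 - <<'E'
from fit import *
def f(p):
    ox,t0,tl=p
    P=[((ox-.006,t0),317.5),((ox+.006,t0),288.8),((ox+.006+tl*.014,t0+.014),271),((ox+.006+tl*.08,t0+.08),220.5)]
    return [pr(np.array([x,0,t]))[1]-v for (x,t),v in P]
for tl0 in (0,1):
    r=least_squares(f if tl0 else (lambda p:f([p[0],p[1],0])),[-.068,.11,0][:2+tl0]);print(r.x,r.fun)
k=get_calibration("wrist");print("cam z",k["pose"][2,3])
for dz in(.388,.391,.394): print(inv(321.6,178.2,dz-.08))
E
```

```text
[-0.0706694   0.10972062] [-0.47145885  0.35648133  0.43004285 -0.46286141]
[-0.06849353  0.10631093 -0.01620789] [ 0.01118869 -0.05252255  0.05567756 -0.0138008 ]
cam z 0.3910358804358696
[-0.0629323   0.00087683  0.308     ]
[-0.06354528  0.00088537  0.311     ]
[-0.06415826  0.00089391  0.314     ]
```

Request:
apply_moves --targets '[{"translation": [0.06,0.01,0.3],"twist": 0,"hand": 0},{"translation": [0,0,0.35],"twist": 0,"hand": 0},{"translation": [0,0,0.3],"twist": 0,"hand": 0},{"translation": [0,0,0.08],"twist": 0,"hand": 0},{"translation": [0,0,0],"twist": 0,"hand": 0},{"translation": [0,0,0],"twist": 0,"hand": 0}]'

```text
time: 10.75
tool_pos: [0.6131, -0.0138, 0.1692]
tool_rot: [-0.0, 0.974, -0.225, 0.001]
contact_force: [0.1, 0.4, -0.1]
gripper_width: 0.118
grasp_force: 58.8
```

```bash
python3 - <<'E'
from h import *
k=look("w6");s=state();print(s["tool_pos"],s["contact_force"],k["pose"][2,3])
im=cv2.imread("pics/w6.png");cv2.imwrite("pics/w6c.png",cv2.resize(im[140:340,240:400],None,fx=3,fy=3,interpolation=cv2.INTER_CUBIC))
E
```

```text
[ 0.61340578 -0.01386207  0.16988225] [-0.67772523 -1.4796525   0.27070663] 0.2902810321386711
```

View pics/w6c.png

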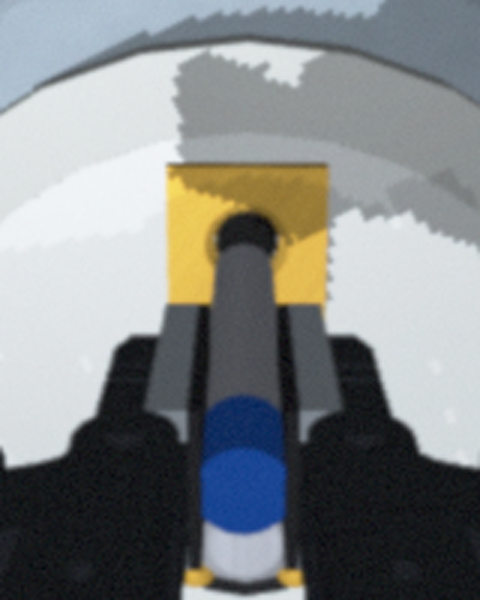

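The crop shows the foot right over the hole. The block spans columns 167–328 and rows 165–303 of the crop, the hole's dark mouth starts at row 213, and the foot edge is at row ~246.

```bash
python3 - <<'E'
from fit import *
im=cv2.imread("pics/w6.png").astype(int)
for u in(300,342): print(u,[(v,*map(int,im[v,u])) for v in list(range(191,200))+list(range(236,246))])
print([(v,int(im[v,322].mean())) for v in range(200,232)])
print([(v,*map(int,im[v,321][[0,2]])) for v in range(268,325,2)])
for v in(205,209): print(v,[(u,int(im[v,u,2])) for u in list(range(292,300))+list(range(345,354))])
for d in(.205,.21,.215):
    print(d,[np.round(inv(322.3,v,d)*1e3,2) for v in(195,241,211)], (inv(349.3,218,d)-inv(295.7,218,d))[1]*1e3)
E
```

```text
300 [(191, 185, 182, 176), (192, 210, 206, 199), (193, 218, 217, 211), (194, 137, 148, 152), (195, 58, 104, 128), (196, 54, 127, 158), (197, 56, 133, 167), (198, 65, 145, 180), (199, 71, 163, 201), (236, 87, 196, 233), (237, 89, 198, 234), (238, 85, 194, 232), (239, 88, 195, 232), (240, 86, 178, 218), (241, 89, 123, 143), (242, 90, 88, 88), (243, 92, 88, 84), (244, 92, 87, 83), (245, 92, 87, 81)]
342 [(191, 173, 169, 163), (192, 171, 165, 161), (193, 159, 157, 155), (194, 102, 116, 123), (195, 54, 95, 116), (196, 55, 124, 154), (197, 60, 137, 167), (198, 63, 140, 173), (199, 61, 138, 170), (236, 81, 185, 225), (237, 82, 186, 226), (238, 83, 185, 225), (239, 83, 184, 224), (240, 84, 172, 210), (241, 91, 121, 140), (242, 92, 90, 88), (243, 90, 85, 80), (244, 93, 87, 83), (245, 93, 88, 82)]
[(200, 114), (201, 110), (202, 111), (203, 108), (204, 111), (205, 107), (206, 110), (207, 113), (208, 114), (209, 116), (210, 85), (211, 45), (212, 28), (213, 32), (214, 30), (215, 31), (216, 29), (217, 32), (218, 26), (219, 27), (220, 37), (221, 57), (222, 75), (223, 82), (224, 80), (225, 79), (226
[... 609 characters left out ...]
 (299, 239), (345, 154), (346, 157), (347, 152), (348, 154), (349, 145), (350, 147), (351, 141), (352, 147), (353, 155)]
209 [(292, 239), (293, 236), (294, 236), (295, 234), (296, 237), (297, 236), (298, 237), (299, 237), (345, 153), (346, 151), (347, 151), (348, 150), (349, 149), (350, 144), (351, 144), (352, 144), (353, 147)]
0.205 [array([-52.89,   1.04, 205.  ]), array([-84.68,   1.08, 205.  ]), array([-63.66,   1.06, 205.  ])] 35.16613164838875
0.21 [array([-54.18,   1.07, 210.  ]), array([-86.74,   1.11, 210.  ]), array([-65.21,   1.08, 210.  ])] 36.02384217639823
0.215 [array([-55.47,   1.09, 215.  ]), array([-88.81,   1.14, 215.  ]), array([-66.77,   1.11, 215.  ])] 36.88155270440772
```

Request:
apply_moves --targets '[{"translation": [-0.02,0.005,0],"twist": 0,"hand": 0},{"translation": [0,0,0.1],"twist": 0,"hand": 0},{"translation": [0,0,0.07],"twist": 0,"hand": 0},{"translation": [0,0,0.04],"twist": 0,"hand": 0},{"translation": [0,0,0.04],"twist": 0,"hand": 0},{"translation": [0,0,0],"twist": 0,"hand": 0}]'

```text
time: 11.4
tool_pos: [0.6095, -0.0133, 0.1412]
tool_rot: [0.0, 0.974, -0.226, -0.001]
contact_force: [-0.5, 0.3, 0.3]
gripper_width: 0.123
grasp_force: 58.8
```

Request:
apply_moves --targets '[{"translation": [0,0,0.05],"twist": 0,"hand": 0},{"translation": [0,0,0.05],"twist": 0,"hand": 0},{"translation": [0,0,0.05],"twist": 0,"hand": 0},{"translation": [0,0,0.05],"twist": 0,"hand": 0},{"translation": [0,0,0],"twist": 0,"hand": 0}]'

```text
time: 11.9
tool_pos: [0.6094, -0.0132, 0.1211]
tool_rot: [0.0, 0.974, -0.226, -0.001]
contact_force: [-0.2, 0.5, -0.1]
gripper_width: 0.122
grasp_force: 58.8
```

Request:
apply_moves --targets '[{"translation": [0,0,0.03],"twist": 0,"hand": 0},{"translation": [0,0,0.02],"twist": 0,"hand": 0},{"translation": [0,0,0],"twist": 0,"hand": 0}]'

```text
time: 12.2
tool_pos: [0.6099, -0.0133, 0.117]
tool_rot: [0.0, 0.974, -0.226, -0.0]
contact_force: [0.8, -0.3, -0.6]
gripper_width: 0.121
grasp_force: 58.8
```

Request:
apply_moves --targets '[{"translation": [0,0,0],"twist": 0,"hand": 0.35},{"translation": [0,0,0],"twist": 0,"hand": 0.35},{"translation": [0,0,0],"twist": 0,"hand": 0.35},{"translation": [0,0,0],"twist": 0,"hand": 0.35}]'

```text
time: 12.6
tool_pos: [0.6102, -0.0134, 0.1175]
tool_rot: [-0.0, 0.974, -0.226, 0.0]
contact_force: [0.2, -0.6, 0.1]
gripper_width: 0.35
grasp_force: 0.0
```

Request:
apply_moves --targets '[{"translation": [0,0,-0.1],"twist": 0,"hand": 0.35},{"translation": [0,0,-0.4],"twist": 0,"hand": 0.35},{"translation": [0,0,-0.4],"twist": 0,"hand": 0.35},{"translation": [0,0,-0.4],"twist": 0,"hand": 0.35},{"translation": [0,0,-0.4],"twist": 0,"hand": 0.35},{"translation": [0,0,0],"twist": 0,"hand": 0.35},{"translation": [0,0,0],"twist": 0,"hand": 0.35}]'

```text
time: 13.3
tool_pos: [0.6107, -0.0134, 0.2899]
tool_rot: [-0.0, 0.974, -0.226, 0.002]
contact_force: [0.0, -0.8, -0.4]
gripper_width: 0.346
grasp_force: 0.0
```

```bash
python3 - <<'E'
from fit import *
k=look("w7");s=state();print(s["tool_pos"],s["contact_force"],k["pose"][2,3])
print("pin top exp",proj(k,(.6085,-.013,.125)),"band bot",proj(k,(.6085,-.013,.111)))
seg("pin_mid",.125,k);seg("stick_mid",.08,k)
im=cv2.imread("pics/w7.png");cv2.imwrite("pics/w7c.png",cv2.resize(im[100:280,220:420],None,fx=3,fy=3,interpolation=cv2.INTER_CUBIC))
h=cv2.cvtColor(im,cv2.COLOR_BGR2HSV);m=cv2.inRange(h,(105,120,40),(130,255,255))[120:260,280:370]
v,u=np.nonzero(m);print("blue",u.min()+280,u.max()+280,v.min()+120,v.max()+120)
go((.417,-.353,.28),1.115)
E
```

```text
[ 0.6098908  -0.01327652  0.28754113] [-0.14532516 -0.53151848 -0.68108512] 0.4109800544738719
pin top exp [320.68532094 192.37749452] band bot [320.69808661 188.82551719]
pin_mid 0.57 px 321.2 188.0 bbox 315 327 176 199 ray [ 0.6124 -0.0152  0.125 ]
[(array([ 0.609, -0.015,  0.128]), 0.56)]
[(array([0.544, 0.317, 0.015]), 0.41)]
blue 316 327 183 198
delta units [-0.233  3.897  0.057] tool y yaw -2.026 tcp [ 0.6092 -0.0132  0.2852] j6 1.882
twist units 0.006
```

View pics/w7c.png

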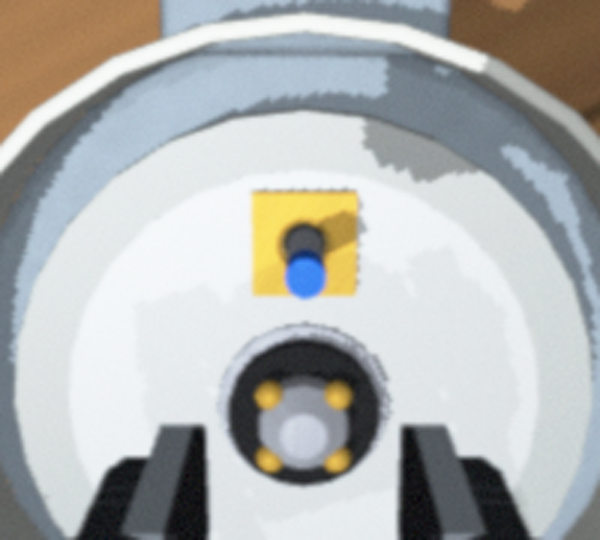

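The pin stands upright in the block, with its blue top at (321.7,192.3) against an expected (320.7,192.4). The stud noses average (321.2,242.5).

Request:
apply_moves --targets '[{"translation": [-0.03,0.45,0],"twist": 0,"hand": 0.7},{"translation": [-0.03,0.49,0],"twist": 0,"hand": 0.7},{"translation": [-0.03,0.49,0],"twist": 0,"hand": 0.7},{"translation": [-0.03,0.49,0],"twist": 0,"hand": 0.7},{"translation": [-0.03,0.49,0],"twist": 0,"hand": 0.7},{"translation": [-0.03,0.49,0],"twist": 0,"hand": 0.7},{"translation": [-0.03,0.49,0],"twist": 0,"hand": 0.7},{"translation": [-0.02,0.49,0],"twist": 0,"hand": 0.7}]'

```text
time: 14.35
tool_pos: [0.4172, -0.3529, 0.2862]
tool_rot: [-0.001, 0.974, -0.226, -0.001]
contact_force: [0.6, -0.3, -0.8]
gripper_width: 0.698
grasp_force: 0.0
```

Request:
apply_moves --targets '[{"translation": [0,0,0.3],"twist": 0,"hand": 0.7},{"translation": [0,0,0.3],"twist": 0,"hand": 0.7},{"translation": [0,0,0.3],"twist": 0,"hand": 0.7},{"translation": [0,0,0],"twist": 0,"hand": 0.7},{"translation": [0,0,0],"twist": 0,"hand": 0.7}]'

```text
time: 14.85
tool_pos: [0.4184, -0.3513, 0.1966]
tool_rot: [-0.001, 0.974, -0.226, -0.001]
contact_force: [0.9, -0.2, 1.0]
gripper_width: 0.702
grasp_force: 0.0
```

```bash
python3 - <<'E'
from fit import *
d=np.load("pics/w7.npz");k7={"camera_matrix":d["K"],"pose":d["P"]};print("stud",ray(k7,321.2,242.5,.096),"pin",ray(k7,321.6,192.3,.125))
k=look("w8");seg("cap_mid",.03,k)
im=cv2.imread("pics/w8.png");h=cv2.cvtColor(im,cv2.COLOR_BGR2HSV)
m=cv2.inRange(h,(0,0,150),(180,70,255))
n,l,st,c=cv2.connectedComponentsWithStats(m)
for i in range(1,n):
    if 100<st[i,4]<5000:print(st[i],c[i],ray(k,*c[i],.057))
r=cv2.inRange(h,(0,170,60),(6,255,255))|cv2.inRange(h,(174,170,60),(180,255,255));v,u=np.nonzero(r);print("red",u.min(),u.max(),v.min(),v.max())
go((.417,-.353,.06),1.115);print(state()["joint_pos"])
E
```

```text
stud [0.55430793 0.01293129 0.096     ] pin [ 0.60820499 -0.01376621  0.125     ]
cap_mid 0.9 px 323.1 187.4 bbox 295 351 158 217 ray [ 0.4181 -0.3541  0.03  ]
[(array([ 0.423, -0.358,  0.03 ]), 0.68)]
[311 186  26  25 520] [323.70576923 198.225     ] [ 0.41547786 -0.35334042  0.057     ]
[520 355  12  19 101] [525.40594059 363.46534653] [ 0.18448618 -0.45473706  0.057     ]
[467 374  31  26 464] [480.15301724 390.17241379] [ 0.17330153 -0.40588566  0.057     ]
red 295 352 158 217
delta units [-0.026  0.015  1.396] tool y yaw -2.0257 tcp [ 0.4197 -0.3524  0.1996] j6 1.191
twist units 0.009
[-8.34350192e-01 -9.41674750e-02  1.84851764e+00 -1.87474596e-06
  1.38376292e+00  1.19133253e+00]
```

Request:
apply_moves --targets '[{"translation": [-0.01,0.02,0.35],"twist": 0,"hand": 0.7},{"translation": [0,0,0.35],"twist": 0,"hand": 0.7},{"translation": [0,0,0.35],"twist": 0,"hand": 0.7},{"translation": [0,0,0.25],"twist": 0,"hand": 0.7},{"translation": [0,0,0.13],"twist": 0,"hand": 0.7},{"translation": [0,0,0],"twist": 0,"hand": 0.5},{"translation": [0,0,0],"twist": 0,"hand": 0.42},{"translation": [0,0,0],"twist": 0,"hand": 0.42}]'

```text
time: 15.8
tool_pos: [0.4183, -0.3544, 0.0567]
tool_rot: [0.001, 0.974, -0.226, 0.002]
contact_force: [0.4, -0.1, -0.0]
gripper_width: 0.421
grasp_force: 0.0
```

Request:
apply_moves --targets '[{"translation": [0,0,0],"twist": 0,"hand": 0.35},{"translation": [0,0,0],"twist": 0,"hand": 0.3},{"translation": [0,0,0],"twist": 0,"hand": 0},{"translation": [0,0,0],"twist": 0,"hand": 0},{"translation": [0,0,0],"twist": 0,"hand": 0},{"translation": [0,0,0],"twist": 0,"hand": 0}]'

```text
time: 16.4
tool_pos: [0.4178, -0.354, 0.0561]
tool_rot: [0.001, 0.974, -0.226, 0.001]
contact_force: [-1.5, 1.0, 5.8]
gripper_width: 0.282
grasp_force: 58.6
```

Request:
apply_moves --targets '[{"translation": [0,0,-0.15],"twist": 0,"hand": 0},{"translation": [0,0,-0.4],"twist": 0,"hand": 0},{"translation": [0,0,-0.4],"twist": 0,"hand": 0},{"translation": [0,0,-0.4],"twist": 0,"hand": 0},{"translation": [0,0,-0.4],"twist": 0,"hand": 0},{"translation": [0,0,-0.4],"twist": 0,"hand": 0},{"translation": [0,0,0],"twist": 0,"hand": 0}]'

```text
time: 17.1
tool_pos: [0.4189, -0.3551, 0.2781]
tool_rot: [0.004, 0.974, -0.226, 0.006]
contact_force: [0.2, -0.4, -1.3]
gripper_width: 0.282
grasp_force: 58.9
```

Request:
apply_moves --targets '[{"translation": [-0.05,-0.46,0],"twist": 0,"hand": 0},{"translation": [-0.05,-0.49,0],"twist": 0,"hand": 0},{"translation": [-0.05,-0.49,0],"twist": 0,"hand": 0},{"translation": [-0.05,-0.49,0],"twist": 0,"hand": 0},{"translation": [-0.05,-0.49,0],"twist": 0,"hand": 0},{"translation": [-0.05,-0.49,0],"twist": 0,"hand": 0},{"translation": [-0.05,-0.49,0],"twist": 0,"hand": 0},{"translation": [-0.04,-0.49,0],"twist": 0,"hand": 0}]'

```text
time: 17.9
tool_pos: [0.5527, 0.0156, 0.2688]
tool_rot: [0.0, 0.974, -0.226, -0.0]
contact_force: [1.0, -1.2, -0.6]
gripper_width: 0.283
grasp_force: 59.1
```

```bash
python3 - <<'E'
from fit import *
k=look("w9");s=state();print(s["tool_pos"],s["gripper_width"],s["contact_force"],k["pose"][2,3])
im=cv2.imread("pics/w9.png");h=cv2.cvtColor(im,cv2.COLOR_BGR2HSV)
r=cv2.inRange(h,(0,170,40),(6,255,255))|cv2.inRange(h,(174,170,40),(180,255,255));r[:,:240]=0;r[:,400:]=0;r[:150]=0
v,u=np.nonzero(r);print("red",u.min(),u.max(),v.min(),v.max())
cv2.imwrite("pics/w9c.png",cv2.resize(im[120:360,220:420],None,fx=2.5,fy=2.5,interpolation=cv2.INTER_CUBIC))
print("stud proj",proj(k,(.5543,.0129,.096)),"pin",proj(k,(.6085,-.0135,.125)))
go((.5543,.0129,.20),1.115)
E
```

```text
[0.55419728 0.02193003 0.26872826] 0.2785846982531219 [-2.64730373  3.09183908 -1.23398721] 0.38965093822055163
red 271 370 196 316
stud proj [321.61822349 184.35938432] pin [321.70826909 116.85418025]
delta units [0.042 0.085 0.687] tool y yaw -2.02 tcp [0.5542 0.0219 0.2687] j6 1.922
twist units 0.066
```

View pics/w9c.png

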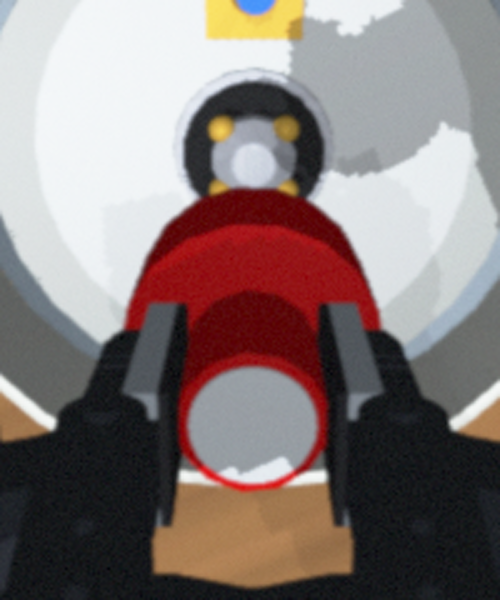

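Seen from above: the noses centre on (321.6,183.4), the knob top on (321,290), and the pin stands ahead. The cap needs to shift about 6 mm along tool x.

Request:
apply_moves --targets '[{"translation": [0.06,0.01,0],"twist": 0,"hand": 0},{"translation": [0,0,0],"twist": 0,"hand": 0},{"translation": [0,0,0],"twist": 0,"hand": 0},{"translation": [0,0,0],"twist": 0,"hand": 0}]'

```text
time: 18.35
tool_pos: [0.5576, 0.0087, 0.2692]
tool_rot: [0.0, 0.974, -0.227, -0.0]
contact_force: [-0.7, -0.9, -1.3]
gripper_width: 0.283
grasp_force: 59.3
```

```bash
python3 - <<'E'
from fit import *
k=look("w10");s=state();print(s["tool_pos"],k["pose"][2,3])
im=cv2.imread("pics/w10.png");h=cv2.cvtColor(im,cv2.COLOR_BGR2HSV)
m=cv2.inRange(h,(14,110,80),(30,255,255));m[:,:300]=0;m[:,345:]=0
n,l,st,c=cv2.connectedComponentsWithStats(m)
for i in range(1,n):
    if st[i,4]>5:print("gold",st[i],c[i].round(1),inv(*c[i],k["pose"][2,3]-.096).round(4))
b=cv2.inRange(h,(105,120,40),(130,255,255));b[:,:300]=0;b[:,345:]=0;b[150:]=0
v,u=np.nonzero(b);print("blue",u.min(),u.max(),v.min(),v.max())
r=cv2.inRange(h,(0,170,40),(6,255,255))|cv2.inRange(h,(174,170,40),(180,255,255));r[:,:260]=0;r[:,380:]=0;r[:150]=0
v,u=np.nonzero(r);print("red",u.min(),u.max(),v.min(),v.max())
x=[u[v==y] for y in (280,290,300)];print([(a.min(),a.max()) for a in x])
print("stud proj",proj(k,(.5543,.0129,.096)))
# predictions for cap axis at ox: knob top back edge, cup rim
for ox in(-.068,-.070,-.072): print(ox,[pr(np.array([ox+dx,0,t]))[1].round(1) for dx,t in((-.013,.120),(.013,.120),(.026,.148),(.026,.177))])
go((.5543,.0129,.20),1.115)
E
```

```text
[0.5576418  0.00879494 0.2692415 ] 0.38998659952229053
gold [ 300  104   37   39 1124] [318.  122.3] [-0.0106 -0.0024  0.294 ]
gold [300 174   9  10  75] [303.7 178.6] [-0.0605 -0.0155  0.294 ]
gold [325 174  10  11  83] [329.8 178.9] [-0.0607  0.0083  0.294 ]
gold [ 300  320   45   35 1411] [322.1 337.2] [-0.2298  0.0014  0.294 ]
blue 310 324 118 134
red 271 371 196 315
[(np.int64(291), np.int64(350)), (np.int64(291), np.int64(351)), (np.int64(292), np.int64(347))]
stud proj [317.27816022 192.25571835]
-0.068 [np.float64(311.1), np.float64(253.8), np.float64(202.9), np.float64(188.6)]
-0.07 [np.float64(315.3), np.float64(258.4), np.float64(207.0), np.float64(192.1)]
-0.072 [np.float64(319.4), np.float64(263.0), np.float64(211.1), np.float64(195.6)]
delta units [-0.048 -0.022  0.692] tool y yaw -2.028 tcp [0.5576 0.0088 0.2692] j6 1.91
twist units -0.014
```

Request:
apply_moves --targets '[{"translation": [-0.02,-0.035,0.1],"twist": 0,"hand": 0},{"translation": [0,0,0.3],"twist": 0,"hand": 0},{"translation": [0,0,0.3],"twist": 0,"hand": 0},{"translation": [0,0,0.2],"twist": 0,"hand": 0},{"translation": [0,0,0.1],"twist": 0,"hand": 0},{"translation": [0,0,0.05],"twist": 0,"hand": 0},{"translation": [0,0,0],"twist": 0,"hand": 0},{"translation": [0,0,0],"twist": 0,"hand": 0}]'

```text
time: 19.2
tool_pos: [0.5585, 0.0138, 0.1657]
tool_rot: [-0.0, 0.974, -0.226, 0.001]
contact_force: [1.2, -0.4, -0.9]
gripper_width: 0.283
grasp_force: 59.3
```

Request:
apply_moves --targets '[{"translation": [0,0,0.03],"twist": 0,"hand": 0},{"translation": [0,0,0.03],"twist": 0,"hand": 0},{"translation": [0,0,0.03],"twist": 0,"hand": 0},{"translation": [0,0,0],"twist": 0,"hand": 0}]'

```text
time: 19.6
tool_pos: [0.5578, 0.0135, 0.1555]
tool_rot: [0.001, 0.974, -0.226, 0.0]
contact_force: [-0.1, -1.4, 0.9]
gripper_width: 0.281
grasp_force: 59.6
```

```bash
python3 - <<'E'
from h import *
s=state();print(s["tool_pos"],s["contact_force"],s["ft_torque"])
k=get_calibration("wrist");im=grab_frame("wrist");cv2.imwrite("pics/w11.png",im[:,:,::-1])
h=cv2.cvtColor(im,cv2.COLOR_RGB2HSV);b=cv2.inRange(h,(105,120,40),(130,255,255));b[:,:290]=0;b[:,350:]=0;b[250:]=0
v,u=np.nonzero(b);print("blue",u.min(),u.max(),v.min(),v.max(),k["pose"][:3,3])
E
```

```text
[0.55783469 0.0135407  0.15552141] [-0.0969021  -1.39402561  0.92449245] [-0.33651122  0.10149448  0.04187751]
blue 311 336 121 148 [ 0.61871765 -0.01687789  0.27643575]
```

Request:
apply_moves --targets '[{"translation": [0,0,0.02],"twist": 0,"hand": 0},{"translation": [0,0,0.02],"twist": 0,"hand": 0},{"translation": [0,0,0],"twist": 0,"hand": 0}]'

```text
time: 19.95
tool_pos: [0.559, 0.0133, 0.154]
tool_rot: [0.0, 0.974, -0.226, 0.002]
contact_force: [-2.1, -3.0, 8.1]
gripper_width: 0.281
grasp_force: 60.4
```

Request:
apply_moves --targets '[{"translation": [0,0,0.02],"twist": 0,"hand": 0},{"translation": [0,0,0.02],"twist": 0,"hand": 0},{"translation": [0,0,0],"twist": 0,"hand": 0}]'

```text
time: 20.25
tool_pos: [0.5577, 0.0133, 0.1471]
tool_rot: [0.001, 0.974, -0.226, 0.0]
contact_force: [0.7, -3.1, -6.5]
gripper_width: 0.278
grasp_force: 59.0
```

Request:
apply_moves --targets '[{"translation": [0,0,0.02],"twist": 0,"hand": 0},{"translation": [0,0,0.02],"twist": 0,"hand": 0},{"translation": [0,0,0],"twist": 0,"hand": 0}]'

```text
time: 20.55
tool_pos: [0.5574, 0.0144, 0.1429]
tool_rot: [-0.0, 0.974, -0.226, -0.001]
contact_force: [-0.9, -0.2, 2.6]
gripper_width: 0.282
grasp_force: 59.7
```

Request:
apply_moves --targets '[{"translation": [0,0,0.02],"twist": 0,"hand": 0},{"translation": [0,0,0.02],"twist": 0,"hand": 0},{"translation": [0,0,0],"twist": 0,"hand": 0}]'

```text
time: 20.85
tool_pos: [0.5579, 0.0143, 0.1399]
tool_rot: [-0.0, 0.974, -0.226, 0.0]
contact_force: [-3.0, 1.0, 5.5]
gripper_width: 0.281
grasp_force: 60.2
```

Request:
apply_moves --targets '[{"translation": [0,0,0.02],"twist": 0,"hand": 0},{"translation": [0,0,0.01],"twist": 0,"hand": 0},{"translation": [0,0,0],"twist": 0,"hand": 0}]'

```text
time: 21.15
tool_pos: [0.5582, 0.0143, 0.1378]
tool_rot: [-0.0, 0.974, -0.226, 0.0]
contact_force: [-4.5, 0.8, 8.2]
gripper_width: 0.282
grasp_force: 60.3
```

Request:
apply_moves --targets '[{"translation": [0,0,0.02],"twist": 0,"hand": 0},{"translation": [0,0,0],"twist": 0,"hand": 0},{"translation": [0,0,0],"twist": 0,"hand": 0}]'

```text
time: 21.45
tool_pos: [0.5585, 0.0142, 0.1374]
tool_rot: [-0.0, 0.974, -0.226, 0.001]
contact_force: [-7.1, 0.9, 15.0]
gripper_width: 0.28
grasp_force: 61.5
```

Request:
apply_moves --targets '[{"translation": [0,0,0.02],"twist": 0,"hand": 0},{"translation": [0,0,0],"twist": 0,"hand": 0},{"translation": [0,0,0],"twist": 0,"hand": 0}]'

```text
time: 21.75
tool_pos: [0.5589, 0.0141, 0.1373]
tool_rot: [-0.0, 0.974, -0.225, 0.001]
contact_force: [-10.1, 1.0, 22.4]
gripper_width: 0.285
grasp_force: 62.2
```

Request:
apply_moves --targets '[{"translation": [-0.02,0.01,0.01],"twist": 0,"hand": 0},{"translation": [0,0,0],"twist": 0,"hand": 0},{"translation": [0,0,0],"twist": 0,"hand": 0},{"translation": [0,0,0],"twist": 0,"hand": 0}]'

```text
time: 22.15
tool_pos: [0.5585, 0.0141, 0.1373]
tool_rot: [-0.001, 0.974, -0.225, 0.004]
contact_force: [-6.1, 1.9, 21.2]
gripper_width: 0.279
grasp_force: 62.0
```

```bash
python3 - <<'E'
from h import *
k=look("w12");s=state();print(s["tool_pos"],s["contact_force"],s["ft_torque"],s["gripper_width"],k["pose"][:3,3])
im=cv2.imread("pics/w12.png");h=cv2.cvtColor(im,cv2.COLOR_BGR2HSV)
b=cv2.inRange(h,(105,120,40),(130,255,255));b[:,:290]=0;b[:,350:]=0;b[250:]=0
v,u=np.nonzero(b);print("blue",u.min(),u.max(),v.min(),v.max(),"exp top",proj(k,(.6095,-.0135,.125)))
r=cv2.inRange(h,(0,170,40),(6,255,255))|cv2.inRange(h,(174,170,40),(180,255,255));r[:,:260]=0;r[:,380:]=0;r[:150]=0
v,u=np.nonzero(r);print("red",u.min(),u.max(),v.min(),v.max())
for q in("scene",):
    grab_frame(q);[print(n,[(np.round(a["point"],3),round(a["score"],2)) for a in recognise(q,n)[:1]]) for n in("pin_mid","stick_mid","cap_mid")]
E
```

```text
[0.5585096  0.01412461 0.13734623] [-5.91673094  0.87830361 21.77782272] [ 0.17815645  1.13482811 -0.01067588] 0.28350191728846375 [ 0.61855847 -0.01642066  0.25866164]
blue 312 340 124 155 exp top [325.02573341 136.78750785]
red 271 371 195 315
pin_mid [(array([ 0.609, -0.008,  0.108]), 0.61)]
stick_mid [(array([0.518, 0.332, 0.058]), 0.64)]
cap_mid [(array([0.573, 0.029, 0.102]), 0.68)]
```

```bash
python3 -c "
from plant import *
print(job_done())"
```

```text
the job is handed in; nothing more can be done
None
```

The pin stands home in the brass block, released. The red cap clicked onto the stud and is still held down at about 22 N, with the seal at its solid stop (handed in at about 22 s).

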